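Turn the shaker tray over and set the speed dial

ROBOT

A 6-joint arm with a two-finger parallel gripper is mounted at the origin on a cart in front of the work surface, level with it; the furniture and walls round the work are solid. World frame = base frame: x ahead of the robot, y to its left, z up, the work surface at z = 0. Lengths are in m, angles in degrees, forces in N, time in s.
With the tool pointing down it reaches from about 0.25 to 0.725 m from the base axis. Payload 9.7 kg.
Tool frame: the origin (TCP) lies on the centre line of the jaws, within the pads' length; the fingertips stand tip_extent ahead of it and the grasp point (between the pads) lies 3 mm ahead of it (tip_extent is the distance from the TCP to the fingertips, in m); z points along the fingers, y is the line along which they close (so a half turn about z gives the same grasp; the last joint's range is limited). The gripper opens to 85 mm and grips with 20 to 120 N. Pads are 22 mm wide; open, the fingers measure 114 mm over their backs; the gripper's body (76 mm by 85 mm) begins 54 mm behind the grasp point. The pads swing forward as they close: fully open they stand 13 mm farther back than shut.
Start: joints at [-74.083, 4.979, 10.078, 95.1, 0, 90], TCP at [0.151, -0.529, 0.253] pointing down, gripper open.
Joint ranges: [-179.16, 179.16], [-48.56, 103.87], [-65.8, 70.77], [-126.05, 130.52], [-82.76, 87.17], [-180, 180]. Speed limits (degrees/s): [127.2, 127.2, 147.25, 180, 180, 180].

INTERFACE

Orientations are given as [roll, pitch, yaw] about the fixed x, y, z axes, in that order (R = Rz(yaw) Ry(pitch) Rx(roll)).
In Python, from workcell import * gives the robot as it stands.
- The arm moves only by the tool servo_tool, never from a script. Its argument "rows" is a list of rows, each an object with "offset": the shift along the tool's x, y, z as a fraction of full scale, a list of three; "yaw": the turn about the tool's z as a fraction of full scale; "claw": the closure, from 0 (fully open) to 1 (shut). A call has 1 to 12 rows; each row is the pose to reach, as a shift and turn from the pose commanded when the call began, along the tool's axes at that moment, turning the shorter way round; what a row does not reach only later rows make up. Full scale, the value 1, is 0.1 m for a shift and pi rad for a turn. A row lasts 1/8 s, in which the tool goes at most 62.5 mm and 10.7 degrees, less where a joint would pass 70% of its speed; a pose out of reach is approached as far as the arm can. A call with a number of a shift or a turn outside -1 to 1 is refused whole. A call with a gripper value outside its range is refused whole. The fingers move at their own pace and stop on an object; "squeeze" is the grip in N (left out, the last holds). Time passes only in rows, so rows that repeat a pose let the fingers close. It gives the time, the measured TCP pose, the force, the opening and the grip force at its end, in the units of the state.
- get_obs(): the state, without advancing time (a new reading comes with each control period).
- camera(name): name is "side" or "top" or "wrist"; returns (picture, depth): 384x512x3 uint8, red, green, blue; 384x512 float32, m along the optical axis (not along the pixel's ray), 0 where there is no reading.
- camera_info(name): a dict with "fx", "fy", "cx", "cy" (pixels), "cam_to_world" (4x4, takes a point from camera to world coordinates); the wrist camera has in their place "hand_eye" (4x4, takes a point from camera to tool coordinates, whose origin is the TCP and whose axes are the flange's). Camera axes: x right, y up, looking along -z (the intrinsics and any distortion apply to the point x, -y, -z); pixel columns grow to the right and rows downward; lengths in m; the calibration is good to about 2 mm. The wrist camera is an equidistant fisheye: a pixel r from the principal point sees the ray r / f radians off the axis. A picture is of the moment at which its call begins: read the wrist's pose just before it. camera_info takes no time and is no camera call.
- job_done(): hands the job in; it is judged then, once.
The state is a dict: "time": time; "q": joint angles; "qd": joint speeds; "joint_efforts": joint torques, N m; "ee_pos": TCP position; "tcp_rot": TCP orientation; "wrist_force": force on the tool from outside, world axes, zero at the start; "torque": the same for the moment, N m; "opening": finger opening in m; "grasp_force": force on a finger pad.
Only numpy, scipy, OpenCV 4.12 (cv2) and the standard library are available. Lean on these libraries where they do the work, as an engineer would, in place of code of your own. Each camera call takes 0.05 s, during which the arm holds its last target. There are 200 camera calls.

TASK

Get the vial shaker ready: turn its loose tray over so that the blue side with the round vial spots faces up, and lay it flat back on the shaker's platform between the two end stops; the slotted grey stand can hold the tray on its end while you change your grip. Then turn the speed dial clockwise until its white line points at the red set marker, without shifting the marker, and let go. Do not knock the little capped vials about.

Things in the scene. Friction and masses are not known exactly. Their poses are not given: they have to be found in the camera images.
- shaker: fixed white vial shaker, 260 x 170 mm, housing 60 mm high. Origin on the worktop; x points from its dial console (robot side) to its platform, y left, z up. Aluminium platform 44 (x) x 122 (y) x 12 mm at x +50 mm, top at z 92 mm, on a 32 mm neck; the tray's long edges overhang it by 8 mm. End stops at y +-53 mm (inner faces) rise 7 mm above it. The console slopes 20 degrees down to the robot
- seat (a point): centre of the tray when it lies home on the platform (x +50, z +97 mm in the shaker's frame, 5 mm above the platform's top); axes as the shaker's
- tray: loose reversible flat tray, 60 mm (its x) x 100 mm (its y) x 10 mm (its z), about 0.12 kg. Origin: its centre. +z points out of its plain white face, -z out of its blue face with eight dark round vial spots. It starts on the platform, white face up, long side along the shaker's y
- stand: fixed grey tray stand, foot 76 x 84 x 14 mm, whose slot holds the tray on its short end. Origin on the worktop under its centre; z up; the slot runs along its x and is 14 mm wide (y), between two walls 34 mm long (x) and 6 mm thick that reach 50 mm above the worktop, with flared lips up to 58 mm
- slot (a point): middle of the slot's floor, 14 mm above the worktop; axes as the stand's. A tray on its end in the slot has its centre 50 mm above this point, its 60 mm width along x
- dial (a joint): angle of the speed dial, rad; grows clockwise as seen from above the console; 0 at the scale's start, 5.24 at its end; stiff enough to stay where it is left
- dial_grip (a point): point on the dial's axis inside its bar grip, 30 mm above the console; turns with the dial; its z is the dial's axis, out of the console (20 degrees off vertical, leaning to the robot). Bar grip 46 mm long, 14 mm thick, 9 to 39 mm above the console, on a 52 mm round skirt; its length lies on the line from the axis to dial_pointer
- dial_pointer (a point): tip of the dial's white line: 27 mm from the dial's axis, 10 mm above the console; turns with the dial
- set_mark (a point): where the dial's white line must point: 27 mm from the dial's axis, 10 mm above the console, just inside the tip of the red set marker (red tab 9 mm wide, 7 mm high, 28 to 43 mm from the axis; its place on the scale varies). A knock can shift the marker: leave it where it is
- vial_0: loose glass vial with a blue cap, 21 mm wide, 48 mm high, standing; a bystander. Origin: its underside
- vial_1: the same with a white cap; a bystander
- vial_2: the same with a green cap; a bystander
Not all that is in view belongs to the job. What is shaped like the tray but purple or yellow is not meant.

How it is judged (in metres and radians):
On the way, in this order (a step that is already met when the one before it is completed fails the run):
1. the tray lies home on the platform, blue side up, released (angle between tray's own z axis and vertical above 3.1 rad and distance between tray and seat below 0.01 m and angle between the y axis of tray and the y axis of shaker, either way round below 0.15 rad and contact force between the fingers and tray below 0.1 N), for 0.2 s.
2. the dial's white line points at the red marker (distance between dial_pointer and set_mark below 0.003 m), for 0.2 s.
At the end, for the whole second after the job is handed in: The tray lies flat (within 2.4 degrees) and at rest on the platform between the end stops, blue face up, its centre within 10 mm of the seat and its long side within 0.15 rad of the shaker's y (either way round); the dial's pointer tip is within 3 mm (about 6 degrees) of the set mark (angle between tray's own z axis and vertical above 3.1 rad and distance between tray and seat below 0.01 m and angle between the y axis of tray and the y axis of shaker, either way round below 0.15 rad and linear speed of tray below 0.01 m/s and distance between dial_pointer and set_mark below 0.003 m); the robot touches nothing.
It fails at once if the red set marker is shifted by more than 4 mm (distance of set_mark from where it was at the start of the episode above 0.004 m).
It fails at once if a bystander vial is moved by more than 30 mm (distance of any of vial_0, vial_1, vial_2 from where it was at the start of the episode above 0.03 m).
It also fails if it takes over 72 s, if anything falls off the work surface, if the arm or the gripper's body presses on something with over 40 N, if the wrist force passes 120 N, or if a joint passes its speed limit or range.

## Working session

There is one attempt and no reset: what is moved stays moved. The work goes in short steps, Python scripts to look and compute and a tool call to move; the robot and the scene stay as the last step left them, time stands still between calls to the robot, and variables do not carry over. Pictures are saved under pics/ and viewed, at most 10 in all, crops included, and the job is handed in when it is done.

Besides the shell and the picture viewer there is one more tool, called as name(argument=value, ...) on one line, values as JSON. servo_tool: Moves the arm, as the interface text tells. Its arguments: {"type":"object","properties":{"rows":{"type":"array"},"squeeze":{"type":"number"}},"required":["rows"]}

```bash
mkdir -p pics; ls; python3 - <<'E'
from workcell import *
import cv2,numpy as np
o=get_obs(); print(o)
for n in ("side","top","wrist"):
    p,d=camera(n); i=camera_info(n); print(n,i, (d>0).mean())
    np.savez(f"{n}0.npz",p=p,d=d,**i)
    cv2.imwrite(f"pics/{n}0.png",p[:,:,::-1])
a=[cv2.imread(f"pics/{n}0.png") for n in ("side","top")]
E
```

```text
pics
{'time': 0.0, 'q': array([-7.40827298e+01,  5.01088551e+00,  1.00350398e+01,  9.50997579e+01,
       -3.83486272e-04,  9.00018002e+01]), 'qd': array([-0.04250496, -0.01372029,  0.02756933,  0.11513669,  0.052965  ,
       -0.05857532]), 'joint_efforts': array([-1.75687896e-04, -5.20393825e+01,  4.64800465e+01,  1.66338327e-02,
       -1.88130991e-05, -1.17446396e-05]), 'ee_pos': array([ 0.15078085, -0.52872179,  0.25259036]), 'tcp_rot': array([-1.79924396e+02,  3.85861320e-04,  1.59154705e+01]), 'wrist_force': array([-0.60868909,  0.10265916,  0.41958546]), 'torque': array([ 0.02189733, -0.04102628,  0.02283352]), 'grasp_force': 0.0, 'opening': 0.08538502122869741}
side {'fx': 448.95457195444664, 'fy': 448.95457195444664, 'cx': 259.9217499488109, 'cy': 198.9491746668231, 'cam_to_world': array([[-0.00501967, -0.77875157,  0.62731236,  1.15597125],
       [ 0.99998665, -0.00314226,  0.00410093,  0.03185214],
       [-0.00122242,  0.62732458,  0.77875695,  0.82319509],
       [ 0.        ,  0.        ,  0.        ,  1.        ]])} 0.9960734049479166
top {'fx': 476.7149539355197, 'fy': 476.7149539355197, 'cx': 265.1321590150472, 'cy': 186.89486461790509, 'cam_to_world': array([[ 0.00441704,  0.99328218, -0.11563302,  0.42369069],
       [-0.99997868,  0.00494338,  0.00426544,  0.05404529],
       [ 0.0048084 ,  0.11561172,  0.99328284,  1.10940289],
       [ 0.        ,  0.        ,  0.        ,  1.        ]])} 0.9959971110026041
wrist {'fx': 297.3186396354542, 'fy': 297.3186396354542, 'cx': 251.10052242250606, 'cy': 195.0612062353734, 'hand_eye': array([[ 1.02117426e-03,  9.57154043e-01,  2.89577443e-01,
         7.42848295e-02],
       [ 9.99999304e-01, -1.14848248e-03,  2.69707103e-04,
        -9.97860662e-05],
       [ 5.90725863e-04,  2.89576966e-01, -9.57154550e-01,
        -1.20081306e-01],
       [ 0.00000000e+00,  0.00000000e+00,  0.00000000e+00,
         1.00000000e+00]])} 0.9949951171875
```

View pics/top0.png

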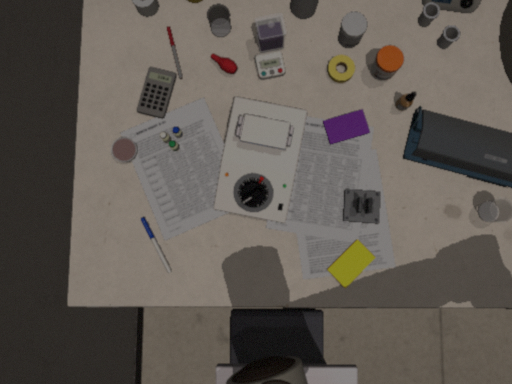

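View pics/side0.png

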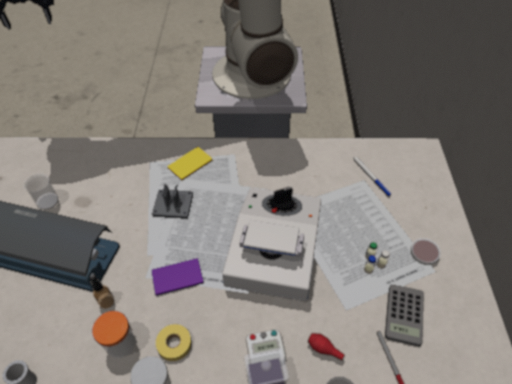

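The top view shows the tray at (265,132), the dial at (253,192) with a red marker near (262,180), and the stand at (362,206). The vials are at (172,137). The side view shows the tray at (273,238), the dial at (283,200) and the stand at (173,203).

```bash
cat > h.py <<'E'
import numpy as np,cv2
from scipy.spatial.transform import Rotation as R
def load(n): return dict(np.load(n))
def cloud(f,T=None):
    h,w=f['d'].shape; v,u=np.mgrid[:h,:w].astype(float)
    d=f['d']; P=np.stack([(u-f['cx'])/f['fx']*d,-(v-f['cy'])/f['fy']*d,-d],-1)
    T=f['cam_to_world']; return P@T[:3,:3].T+T[:3,3]
def ray(f,u,v,z):
    T=f['cam_to_world']; r=T[:3,:3]@np.array([(u-f['cx'])/f['fx'],-(v-f['cy'])/f['fy'],-1]); o=T[:3,3]
    return o+r*(z-o[2])/r[2]
E
python3 - <<'E'
from h import *
t=load('top0.npz'); s=load('side0.npz')
def rect(P,m,lab):
    q=P[m]; r=cv2.minAreaRect(q[:,:2].astype(np.float32)*1000); print(lab,len(q),np.round(r[0],1),np.round(r[1],1),round(r[2],1),'z med',np.round(np.median(q[:,2])*1000,1))
for n,f,(x0,x1,y0,y1) in (('top',t,0,),('side',s,0,)) if 0 else (('top',t,(0,0,0,0)),('side',s,(0,0,0,0))):
    P=cloud(f); p=f['p'].astype(int); X,Y,Z=P[...,0],P[...,1],P[...,2]
    sh=(X>.35)&(X<.68)&(Y>-.05)&(Y<.2)
    rect(P,sh&(Z>.094)&(Z<.11)&(p.min(-1)>140)&(X>.5),n+' tray')
    rect(P,sh&(Z>.05)&(Z<.07)&(p.min(-1)>120),n+' housing')
    rect(P,(X>.3)&(X<.5)&(Y>-.25)&(Y<-.08)&(Z>.008)&(Z<.07),n+' stand')
    rect(P,(X>.3)&(X<.5)&(Y>-.25)&(Y<-.08)&(Z>.04)&(Z<.07),n+' standwalls')
    red=sh&(p[...,0]>p[...,1]+60)&(p[...,0]>p[...,2]+40); 
    print(n,'red',np.argwhere(red)[:,::-1].tolist()[:30], np.round(P[red][:30]*1000).tolist())
    hsv=cv2.cvtColor(f['p'],cv2.COLOR_RGB2HSV)
    rect(P,(Y>.15)&(Y<.35)&(X>.4)&(X<.65)&(Z>.035)&(Z<.06),n+' vials')
    zz=cv2.resize(f['p'],None,fx=1,fy=1)
c1=cv2.resize(t['p'][90:225,210:390],None,fx=4.4,fy=4.4,interpolation=cv2.INTER_CUBIC)[:,:,::-1]
cv2.imwrite('pics/c1.png',c1)
c2=cv2.resize(s['p'][170:300,145:320],None,fx=4.5,fy=4.5,interpolation=cv2.INTER_CUBIC)[:,:,::-1]
cv2.imwrite('pics/c2.png',c2)
E
```

```text
top tray 0 [0. 0.] [0. 0.] 0.0 z med nan
top housing 2285 [623.1  59.5] [162.9 146.3] 79.0 z med 59.5
top stand 1509 [ 415.6 -158.6] [ 96.5 190.4] 73.9 z med 11.9
top standwalls 34 [ 495.9 -173.6] [32.9  6.4] 86.7 z med 55.8
top red [[396, 59], [386, 62], [230, 68], [260, 177], [261, 177], [262, 177], [260, 178], [261, 178], [262, 178], [263, 178], [260, 179], [261, 179], [262, 179], [260, 180], [261, 180], [259, 181], [260, 181]] [[424.0, 54.0, 1109.0], [424.0, 54.0, 1109.0], [424.0, 54.0, 1109.0], [567.0, 61.0, 63.0], [568.0, 59.0, 60.0], [568.0, 57.0, 59.0], [566.0, 61.0, 57.0], [566.0, 59.0, 58.0], [566.0, 57.0, 57.0], [566.0, 54.0, 56.0], [564.0, 61.0, 53.0], [564.0, 59.0, 56.0], [564.0, 57.0, 59.0], [561.0, 61.0, 59.0], [562.0, 59.0, 54.0], [560.0, 63.0, 54.0], [559.0, 61.0, 58.0]]
top vials 107 [605.5 196.8] [161.7  49.2] 46.1 z med 44.4
side tray 1025 [654.7  50.6] [124.4  51.2] 89.6 z med 102.5
side housing 1625 [595.7  56.2] [168.4 187.5] 0.0 z med 59.9
side stand 865 [ 417.7 -159.5] [ 95.8 186.8] 73.7 z med 11.1
side standwalls 20 [ 498.5 -174.7] [32.3  6.1] 80.1 z med 55.1
side red [[275, 208], [273, 209], [274, 209], [275, 209], [272, 210], [273, 210], [274, 210], [275, 210], [272, 211], [273, 211], [274, 211], [275, 211], [310, 215]] [[564.0, 60.0, 57.0], [568.0, 56.0, 58.0], [567.0, 58.0, 57.0], [564.0, 61.0, 54.0], [569.0, 54.0, 57.0], [571.0, 56.0, 60.0], [571.0, 58.0, 59.0], [572.0, 60.0, 61.0], [572.0, 54.0, 57.0], [573.0, 56.0, 58.0], [573.0, 58.0, 58.0], [570.0, 60.0, 55.0], [580.0, 135.0, 54.0]]
side vials 62 [605.9 199.7] [160.7  35.4] 46.4 z med 45.2
  return _methods._mean(a, axis=axis, dtype=dtype,
  ret = ret.dtype.type(ret / rcount)
```

View pics/c1.png

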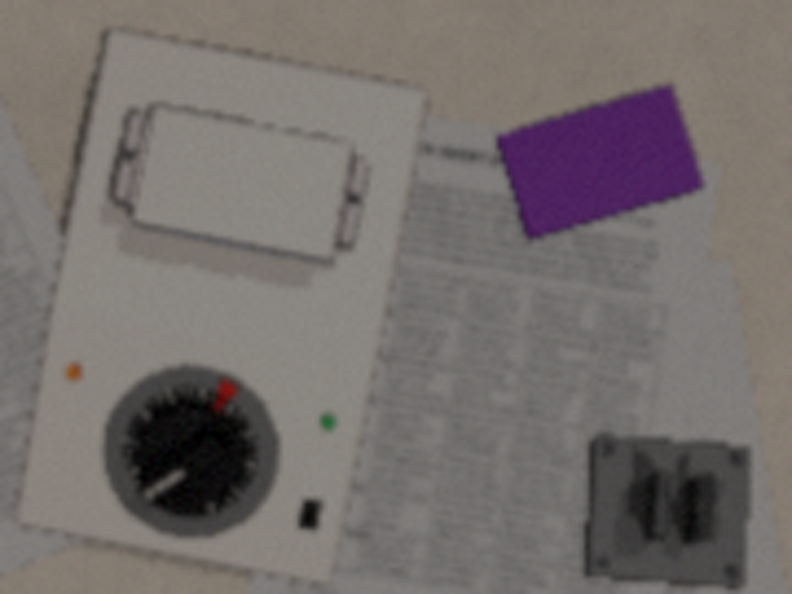

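View pics/c2.png

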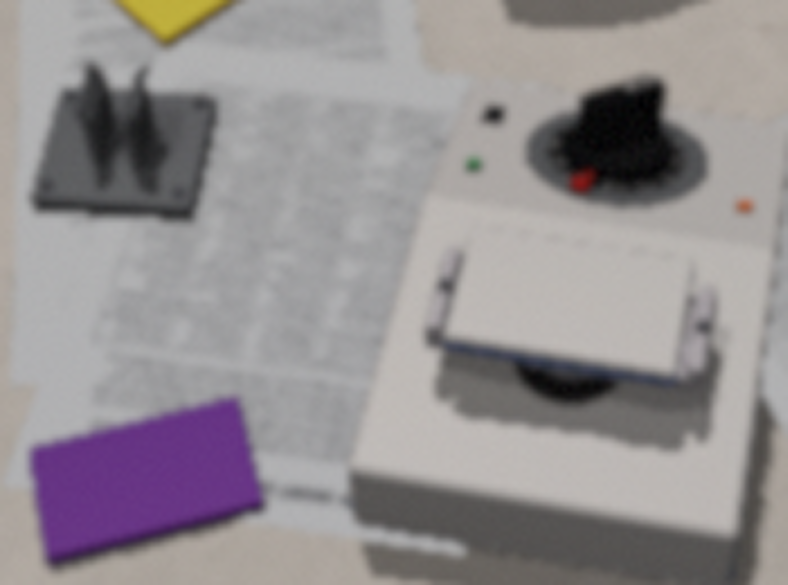

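The crops show the following.
- **Tray:** top-view crop corners are about (150,103), (352,143), (333,262) and (132,222).
- **Dial:** centred near (192,450). Its line runs to (148,497), towards the robot and left. The red marker is at (225,395).
- **Stand:** the foot spans about (598,436) to (742,585), with the walls running roughly along the image columns.

Next I'll measure these metrically.

```bash
python3 - <<'E' 2>/dev/null
from h import *
t=load('top0.npz'); s=load('side0.npz')
def rect(q,lab,mn=5):
    r=cv2.minAreaRect(q[:,:2].astype(np.float32)*1000); print(lab,len(q),np.round(r[0],1),np.round(r[1],1),round(r[2],1),'zmed',np.round(np.median(q[:,2])*1000,1))
def big(m):
    n,l,st,_=cv2.connectedComponentsWithStats(m.astype(np.uint8)); return l==1+np.argmax(st[1:,4])
def planerect(f,m,z,lab):
    q=np.array([ray(f,u,v,z) for v,u in np.argwhere(m)]); rect(q,lab)
for n,f in (('top',t),('side',s)):
    P=cloud(f); p=f['p'].astype(int); X,Y,Z=P[...,0],P[...,1],P[...,2]
    sh=(X>.5)&(X<.75)&(Y>-.05)&(Y<.16); br=p.min(-1)
    a=big(sh&(Z>.096)&(Z<.112)&(X>.58)); print(n,'bright',np.percentile(br[a],[5,50,95]))
    planerect(f,a,.102,n+' trayplane'); rect(P[a],n+' tray')
    h=big((Z>.052)&(Z<.066)&(X>.45)&(X<.75)&(Y>-.06)&(Y<.2)); rect(P[h],n+' housing')
    st=(X>.35)&(X<.5)&(Y>-.22)&(Y<-.1)
    b=big(st&(br<105)&(p.max(-1)<120)&(Z>-.005)); print(np.unique((Z[b]*200).astype(int),return_counts=True))
    planerect(f,b&(Z<.02),.014,n+' foot'); 
    w=st&(Z>.025); print('walls z max',Z[st].max()); rect(P[w],n+' walls')
    for k in (0,1):
        l,lab,sts,c=cv2.connectedComponentsWithStats(w.astype(np.uint8))
    for i in range(1,l):
        if sts[i,4]>4: rect(P[lab==i],n+' wall')
    red=big((p[...,0]>p[...,1]+45)&(p[...,0]>p[...,2]+30)&sh); c=np.argwhere(red).mean(0)[::-1]; print('red px',c,red.sum(),P[red].mean(0), ray(f,*c,.06))
    k=(X>.45)&(X<.62)&(Y>0)&(Y<.14)&(Z>.06)&(br<70); rect(P[k],n+' knob'); print(np.percentile(Z[k],[5,50,95]))
    # vials
    hv=(Y>.17)&(Y<.3)&(X>.5)&(X<.7)&(Z>.03)&(Z<.06); rect(P[hv],n+' vials'); print(P[hv].min(0),P[hv].max(0))
# white line of dial in top & side, printed brightness grid
for n,f,(u0,u1,v0,v1) in (('top',t,(238,272,176,212)),):
    print(f['p'].min(-1)[v0:v1:1,u0:u1:1].tolist().__len__())
E
```

```text
top bright [107.3 128.  130. ]
top trayplane 1327 [661.8  46.4] [108.6  60.4] 79.1 zmed 102.0
top tray 1327 [662.5  46.4] [108.9  61.3] 79.2 zmed 102.1
top housing 4351 [630.4  58.2] [170.2 224.9] 79.2 zmed 59.7
(array([ 0,  1,  2,  3,  4,  5,  6,  7,  8,  9, 10, 11, 12]), array([ 52,  24, 220, 180,   7,   1,   1,   6,   1,   8,   7,  13,   5]))
top foot 476 [ 482.7 -168.1] [32.2 90.3] 0.3 zmed 14.0
walls z max 0.06382978201542988
top walls 42 [ 496.2 -173.6] [32.9  7.4] 87.6 zmed 53.7
top wall 16 [ 496.6 -161.8] [9.4 6.3] 87.4 zmed 56.0
top wall 26 [ 495.8 -184.9] [10.2  7.4] 87.6 zmed 52.4
red px [260.89473684 179.        ] 19 [0.56386497 0.0590425  0.05688059] [0.56345797 0.05902554 0.06      ]
top knob 152 [535.5  70.3] [24.9 70.4] 52.0 zmed 75.5
[0.06241411 0.0754675  0.0817659 ]
top vials 214 [660.2 262.1] [44.2 50.3] 25.1 zmed 44.6
[0.63690144 0.24338253 0.03035402] [0.68968876 0.29113999 0.05270913]
side bright [128.05 179.   181.  ]
side trayplane 1468 [666.9  45.9] [109.  64.] 78.6 zmed 102.0
side tray 1468 [665.   45.6] [109.5  62.9] 80.0 zmed 102.5
side housing 4397 [630.5  57.3] [170.1 229.5] 79.4 zmed 60.3
(array([0, 1, 2, 3, 6, 7, 8]), array([ 1,  2, 55, 30,  1,  1,  1]))
side foot 88 [ 490.  -147.6] [18.2 34.6] 0.2 zmed 14.0
walls z max 0.060409581152103375
side walls 26 [ 498.5 -174.7] [32.3  6.1] 80.1 zmed 52.1
side wall 17 [ 496.9 -185.8] [9.3 6. ] 64.6 zmed 52.3
red px [274.05555556 209.72222222] 18 [0.56791039 0.05837945 0.05637998] [0.57069513 0.05824762 0.06      ]
side knob 164 [541.5  69.2] [23.3 63.6] 52.3 zmed 71.1
[0.06069304 0.07108883 0.08096211]
side vials 305 [664.9 261.7] [44.7 50.4] 22.2 zmed 43.2
[0.64070533 0.24214405 0.03006174] [0.69287129 0.28984946 0.05230737]
36
```

servo_tool(rows=[{"offset":[0.45,-0.27,0],"yaw":0,"claw":0},{"offset":[0.909,-0.546,0],"yaw":0,"claw":0},{"offset":[0.909,-0.546,0],"yaw":0,"claw":0}], squeeze=20)

```text
time: 0.52
ee_pos: [0.225, -0.4495, 0.2535]
tcp_rot: [180.0, -0.0, 16.1]
wrist_force: [0.6, 0.4, -0.7]
opening: 0.0855
grasp_force: 0.0
```

servo_tool(rows=[{"offset":[0.45,-0.27,0],"yaw":0,"claw":0},{"offset":[0.909,-0.546,0],"yaw":0,"claw":0},{"offset":[0.909,-0.546,0],"yaw":0,"claw":0}])

```text
time: 0.9
ee_pos: [0.2971, -0.3726, 0.2533]
tcp_rot: [-180.0, -0.0, 16.1]
wrist_force: [-1.5, -0.3, -0.1]
opening: 0.0853
grasp_force: 0.0
```

servo_tool(rows=[{"offset":[0.45,-0.27,0],"yaw":0,"claw":0},{"offset":[0.909,-0.546,0],"yaw":0,"claw":0},{"offset":[0.909,-0.546,0],"yaw":0,"claw":0}])

```text
time: 1.27
ee_pos: [0.3694, -0.2956, 0.253]
tcp_rot: [-180.0, 0.0, 16.1]
wrist_force: [-0.2, -0.4, 0.3]
opening: 0.085
grasp_force: 0.0
```

servo_tool(rows=[{"offset":[0.45,-0.27,0],"yaw":0,"claw":0},{"offset":[0.909,-0.546,0],"yaw":0,"claw":0},{"offset":[0.909,-0.546,0],"yaw":0,"claw":0}])

```text
time: 1.65
ee_pos: [0.4417, -0.2186, 0.2527]
tcp_rot: [-180.0, 0.0, 16.1]
wrist_force: [-0.9, 0.4, 0.2]
opening: 0.0853
grasp_force: 0.0
```

servo_tool(rows=[{"offset":[0.45,-0.27,0],"yaw":0,"claw":0},{"offset":[0.909,-0.546,0],"yaw":0,"claw":0},{"offset":[0.909,-0.546,0],"yaw":0,"claw":0}])

```text
time: 2.02
ee_pos: [0.514, -0.1417, 0.2524]
tcp_rot: [-180.0, 0.1, 16.0]
wrist_force: [-0.5, -0.9, 0.1]
opening: 0.0854
grasp_force: 0.0
```

servo_tool(rows=[{"offset":[0.45,-0.27,0],"yaw":0,"claw":0},{"offset":[0.909,-0.546,0],"yaw":0,"claw":0},{"offset":[0.909,-0.546,0],"yaw":0,"claw":0}])

```text
time: 2.4
ee_pos: [0.5864, -0.0646, 0.2521]
tcp_rot: [-180.0, 0.1, 16.0]
wrist_force: [0.1, -0.2, 0.2]
opening: 0.0855
grasp_force: 0.0
```

servo_tool(rows=[{"offset":[0.45,-0.27,0],"yaw":0,"claw":0},{"offset":[0.909,-0.546,0],"yaw":0,"claw":0},{"offset":[0.909,-0.546,0],"yaw":0,"claw":0}])

```text
time: 2.78
ee_pos: [0.6589, 0.0125, 0.2513]
tcp_rot: [-180.0, 0.1, 16.0]
wrist_force: [-0.5, -0.9, -0.2]
opening: 0.0854
grasp_force: 0.0
```

servo_tool(rows=[{"offset":[0,0,0],"yaw":-0.352,"claw":0},{"offset":[0,0,0],"yaw":-0.352,"claw":0},{"offset":[0,0,0],"yaw":-0.352,"claw":0},{"offset":[0,0,0],"yaw":-0.352,"claw":0},{"offset":[0,0,0],"yaw":-0.352,"claw":0},{"offset":[0,0,0],"yaw":-0.352,"claw":0},{"offset":[0,0,0],"yaw":-0.352,"claw":0}])

```text
time: 3.65
ee_pos: [0.6572, 0.0104, 0.2539]
tcp_rot: [180.0, 0.0, 79.1]
wrist_force: [0.3, 0.1, 0.3]
opening: 0.0857
grasp_force: 0.0
```

```bash
cat >> h.py <<'E'
def Twc(o,i):
    T=np.eye(4); T[:3,:3]=R.from_euler('xyz',o['tcp_rot'],degrees=True).as_matrix(); T[:3,3]=o['ee_pos']; return T@i['hand_eye']
def wcloud(o,i,d):
    h,w=d.shape; v,u=np.mgrid[:h,:w].astype(float); a=(u-i['cx'])/i['fx']; b=(v-i['cy'])/i['fy']; r=np.hypot(a,b)+1e-9
    k=np.tan(np.minimum(r,1.5))/r; P=np.stack([a*k*d,-b*k*d,-d],-1); T=Twc(o,i); return P@T[:3,:3].T+T[:3,3]
def rect(q,lab):
    r=cv2.minAreaRect(q[:,:2].astype(np.float32)*1000); print(lab,len(q),np.round(r[0],1),np.round(r[1],1),round(r[2],1),'zmed',np.round(np.median(q[:,2])*1000,1))
def big(m):
    n,l,st,_=cv2.connectedComponentsWithStats(m.astype(np.uint8)); return l==1+np.argmax(st[1:,4])
E
python3 - <<'E'
import workcell; print([k for k in dir(workcell) if k[0]!='_'], getattr(workcell,'tip_extent',None))
from workcell import *
from h import *
o=get_obs(); print(o['q'],o['ee_pos'],o['tcp_rot']); p,d=camera('wrist'); i=camera_info('wrist'); np.savez('w1.npz',p=p,d=d,ee=o['ee_pos'],rot=o['tcp_rot'])
P=wcloud(o,i,d); cv2.imwrite('pics/w1.png',p[:,:,::-1])
X,Y,Z=P[...,0],P[...,1],P[...,2]
m=big((Z>.097)&(Z<.108)&(X>.6)&(X<.74)&(Y>-.03)&(Y<.12)); rect(P[m],'tray+stops')
m2=(cv2.erode(m.astype(np.uint8),np.ones((9,9)))>0); m2=big(m2); m2=cv2.dilate(m2.astype(np.uint8),np.ones((9,9)))>0; rect(P[m2],'tray')
E
```

```text
['PlanningError', 'camera', 'camera_info', 'get_obs', 'job_done', 'tip_extent'] 0.022
[ 9.15416937e-01  2.06978567e+01  2.87320837e+01  9.80164820e+01
 -2.99552889e-02  1.01837413e+02] [0.65718688 0.01036328 0.25394121] [1.79976487e+02 2.56781197e-02 7.90779936e+01]
tray+stops 6796 [664.6  52.1] [100.2  60.6] 79.1 zmed 101.4
tray 6739 [664.8  52.1] [100.3  59.9] 78.7 zmed 101.4
```

View pics/w1.png

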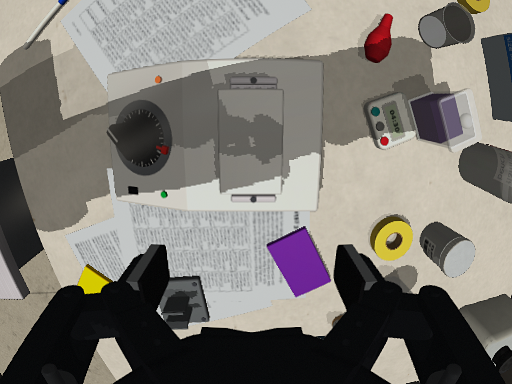

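The wrist view shows the platform and tray centred near (251,138), with the dial at (143,137) and its line pointing down-left. The marker is at (163,149) and the stand at (185,300). I'm going down to grip the tray near its -y end.

servo_tool(rows=[{"offset":[0.09,0,0.4],"yaw":0,"claw":0},{"offset":[0.09,0,0.8],"yaw":0,"claw":0},{"offset":[0.09,0,0.9],"yaw":0,"claw":0},{"offset":[0.09,0,0.9],"yaw":0,"claw":0}])

```text
time: 4.2
ee_pos: [0.6594, 0.0213, 0.1638]
tcp_rot: [-180.0, 0.0, 79.2]
wrist_force: [0.4, 0.7, -0.4]
opening: 0.0851
grasp_force: 0.0
```

servo_tool(rows=[{"offset":[0,0,0.3],"yaw":0,"claw":0},{"offset":[0,0,0.5],"yaw":0,"claw":0},{"offset":[0,0,0.69],"yaw":0,"claw":0},{"offset":[0,0,0.69],"yaw":0,"claw":0}])

```text
time: 4.7
ee_pos: [0.6593, 0.0218, 0.0938]
tcp_rot: [-179.9, 0.0, 79.2]
wrist_force: [0.4, -0.4, -0.3]
opening: 0.0855
grasp_force: 0.0
```

servo_tool(rows=[{"offset":[0,0,0],"yaw":0,"claw":0.5},{"offset":[0,0,0],"yaw":0,"claw":0.5},{"offset":[0,0,0],"yaw":0,"claw":0.5},{"offset":[0,0,0],"yaw":0,"claw":0.5}], squeeze=20)

```text
time: 5.2
ee_pos: [0.6603, 0.022, 0.0959]
tcp_rot: [179.9, -0.0, 79.3]
wrist_force: [-1.6, -0.6, 5.8]
opening: 0.0598
grasp_force: 22.2
```

servo_tool(rows=[{"offset":[0,0,-0.3],"yaw":0,"claw":0.5},{"offset":[0,0,-0.6],"yaw":0,"claw":0.5},{"offset":[0,0,-1],"yaw":0,"claw":0.5},{"offset":[0,0,-1],"yaw":0,"claw":0.5}])

```text
time: 5.7
ee_pos: [0.6608, 0.022, 0.1983]
tcp_rot: [179.7, -0.1, 79.3]
wrist_force: [0.3, 0.6, -1.1]
opening: 0.0598
grasp_force: 22.3
```

servo_tool(rows=[{"offset":[0,0,-0.2],"yaw":0,"claw":0.5},{"offset":[0,0,-0.2],"yaw":0,"claw":0.5},{"offset":[0,0,-0.2],"yaw":0,"claw":0.5}])

```text
time: 6.08
ee_pos: [0.6595, 0.022, 0.213]
tcp_rot: [-179.9, 0.0, 79.3]
wrist_force: [0.5, -0.5, -1.4]
opening: 0.0597
grasp_force: 22.3
```

```bash
python3 - <<'E'
from workcell import *
from h import *
o=get_obs(); p,d=camera('wrist'); p2,_=camera('side')
a=p[60:384]; b=cv2.resize(p2[120:300,180:380],None,fx=1.4,fy=1.4)
im=np.zeros((324,512+b.shape[1],3),np.uint8); im[:,:512]=a; im[:b.shape[0],512:]=b
cv2.imwrite('pics/w2.png',im[:,:,::-1]); print(o['ee_pos'],o['opening'],im.shape)
E
```

```text
[0.65945256 0.02198764 0.21300818] 0.05968386420319851 (324, 792, 3)
```

View pics/w2.png

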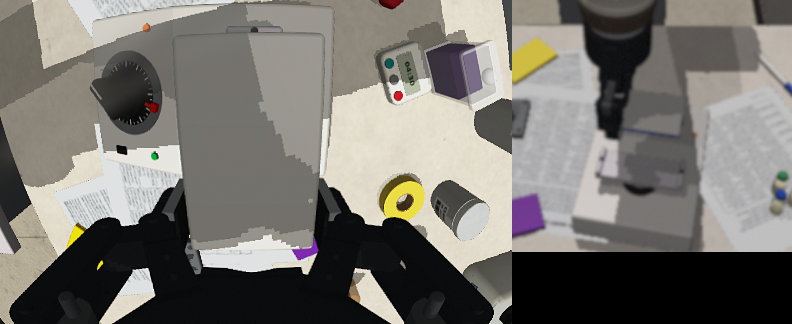

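The tray stays level because friction holds it against gravity. I plan to hook its free end under the platform's overhang and lift, so that it turns in the grip. First I move out to the -y side.

servo_tool(rows=[{"offset":[-0.4,0,0],"yaw":0,"claw":0.5},{"offset":[-0.8,0,0],"yaw":0,"claw":0.5},{"offset":[-1,0,0],"yaw":0,"claw":0.5}])

```text
time: 6.55
ee_pos: [0.6404, -0.0779, 0.2136]
tcp_rot: [-179.9, 0.0, 79.2]
wrist_force: [-0.5, 0.6, -0.9]
opening: 0.0594
grasp_force: 22.3
```

servo_tool(rows=[{"offset":[-0.3,0,0.3],"yaw":0,"claw":0.5},{"offset":[-0.3,0,0.7],"yaw":0,"claw":0.5},{"offset":[-0.3,0,1],"yaw":0,"claw":0.5},{"offset":[-0.3,0,1],"yaw":0,"claw":0.5}])

```text
time: 7.05
ee_pos: [0.6339, -0.1053, 0.1113]
tcp_rot: [-179.7, -0.0, 79.3]
wrist_force: [-0.2, -0.6, 0.1]
opening: 0.0593
grasp_force: 22.3
```

```bash
cat >> h.py <<'E'
SE=np.array([.6645,.0515,.097]); YW=np.radians(-10.9)
def toS(P):  # world -> seat-centred shaker axes, mm
    return (np.asarray(P)-SE)@R.from_euler('z',YW).as_matrix()*1000
def look(name=None):
    from workcell import get_obs,camera,camera_info
    o=get_obs(); p,d=camera('wrist'); i=camera_info('wrist')
    if name: np.savez(name,p=p,d=d,ee=o['ee_pos'],rot=o['tcp_rot'])
    return o,p,d,toS(wcloud(o,i,d))
E
python3 - <<'E'
from h import *
o,p,d,S=look('w3.npz'); e=toS(o['ee_pos']); print('tcp S',e, o['tcp_rot'])
L=S-e
m=(abs(L[...,0])<24)&(L[...,1]>-25)&(L[...,1]<85)&(abs(L[...,2])<60)
q=S[m]; A=np.c_[q[:,1],np.ones(len(q))]
c=np.linalg.lstsq(A,q[:,2],rcond=None)[0]; r=q[:,2]-A@c; k=abs(r)<5; c=np.linalg.lstsq(A[k],q[k,2],rcond=None)[0]
print('slope deg',np.degrees(np.arctan(c[0])),'z at tcp y',c[0]*e[1]+c[1]-e[2],'y range',np.percentile(q[k,1],[0.5,99.5])-e[1],k.mean())
# platform edge/ housing edge
m=(abs(S[...,0])<20)&(S[...,1]>-110)&(S[...,1]<70)
for y in range(-100,70,6):
    z=S[m&(abs(S[...,1]-y)<3)][:,2]; print(y,len(z),np.round(np.median(z)+97,1) if len(z) else '',end=' | ')
E
```

```text
tcp S [  -0.39393889 -159.76431906   14.33394111] [-1.79704694e+02 -2.23157845e-03  7.92833880e+01]
slope deg -0.6970931919057561 z at tcp y 6.112442936689689 y range [31.47082566 80.31050481] 0.48947331112213793
-100 1539 116.7 | -94 1599 116.7 | -88 2367 117.1 | -82 1498 116.5 | -76 384 59.4 | -70 742 59.5 | -64 709 59.5 | -58 1982 91.0 | -52 745 97.9 | -46 975 91.4 | -40 954 91.4 | -34 780 91.5 | -28 0  | -22 0  | -16 0  | -10 0  | -4 0  | 2 0  | 8 0  | 14 0  | 20 0  | 26 0  | 32 0  | 38 0  | 44 0  | 50 0  | 56 0  | 62 0  | 68 0  |
```

servo_tool(rows=[{"offset":[0,0,0.3],"yaw":0,"claw":0.5},{"offset":[0,0,0.423],"yaw":0,"claw":0.5},{"offset":[0,0,0.423],"yaw":0,"claw":0.5},{"offset":[0.15,0,0.423],"yaw":0,"claw":0.5},{"offset":[0.325,0,0.423],"yaw":0,"claw":0.5},{"offset":[0.325,0,0.423],"yaw":0,"claw":0.5}])

```text
time: 7.85
ee_pos: [0.642, -0.0719, 0.0726]
tcp_rot: [180.0, -0.0, 79.4]
wrist_force: [0.8, 1.0, -0.7]
opening: 0.0601
grasp_force: 22.3
```

servo_tool(rows=[{"offset":[0,0,-0.06],"yaw":0,"claw":0.5},{"offset":[0.012,0,-0.22],"yaw":0,"claw":0.5},{"offset":[0.066,0,-0.386],"yaw":0,"claw":0.5},{"offset":[0.161,0,-0.531],"yaw":0,"claw":0.5},{"offset":[0.161,0,-0.531],"yaw":0,"claw":0.5}])

```text
time: 8.48
ee_pos: [0.6455, -0.0574, 0.1272]
tcp_rot: [179.8, -0.0, 79.3]
wrist_force: [0.1, -0.1, -1.0]
opening: 0.0595
grasp_force: 23.9
```

```bash
cat >> h.py <<'E'
def tray(o,S):
    e=toS(o['ee_pos']); L=S-e
    m=(abs(L[...,0])<22)&(L[...,1]>-30)&(L[...,1]<85)&(L[...,2]<60)&(L[...,2]>-90)
    q=L[m][:,1:]; rng=np.random.default_rng(0); best=(0,)
    for _ in range(400):
        a,b=q[rng.integers(len(q),size=2)]; t=b-a; n=np.hypot(*t)
        if n<8: continue
        nn=np.array([-t[1],t[0]])/n; dd=(q-a)@nn
        if abs((-a)@nn)>12: continue
        k=(abs(dd)<1.5).sum()
        if k>best[0]: best=(k,a,nn)
    k,a,nn=best; nn=nn*np.sign(nn[1]+1e-9); inl=abs((q-a)@nn)<1.5; u=np.array([nn[1],-nn[0]]); s=q[inl]@u
    print('tcp S',np.round(e,1),'z',round(e[2]+97,1),'face normal angle from vertical toward +y',round(np.degrees(np.arctan2(nn[0],nn[1])),1),'face offset',round(a@nn,1),'s range',np.round(np.percentile(s,[1,99]),1),k)
E
python3 - <<'E'
from h import *
o,p,d,S=look('w4.npz'); tray(o,S); cv2.imwrite('pics/w4.png',p[:,:,::-1])
E
```

```text
tcp S [   1.9 -110.5   30.2] z 127.2 face normal angle from vertical toward +y 45.9 face offset 2.5 s range [-19.6  67.1] 14237
```

servo_tool(rows=[{"offset":[0.129,0,-0.1],"yaw":0,"claw":0.5},{"offset":[0.283,0,-0.18],"yaw":0,"claw":0.5},{"offset":[0.36,0,-0.2],"yaw":0,"claw":0.5},{"offset":[0.43,0,-0.22],"yaw":0,"claw":0.5},{"offset":[0.43,0,-0.22],"yaw":0,"claw":0.5}])

```text
time: 9.15
ee_pos: [0.6526, -0.015, 0.1471]
tcp_rot: [180.0, -0.0, 79.3]
wrist_force: [-0.1, -0.6, -2.0]
opening: 0.0597
grasp_force: 26.8
```

```bash
python3 - <<'E'
from h import *
o,p,d,S=look('w5.npz'); tray(o,S); cv2.imwrite('pics/w5.png',p[:,:,::-1])
E
```

```text
tcp S [  0.9 -67.5  50.1] z 147.1 face normal angle from vertical toward +y 80.8 face offset -2.5 s range [-20.7  56.4] 8113
```

View pics/w5.png

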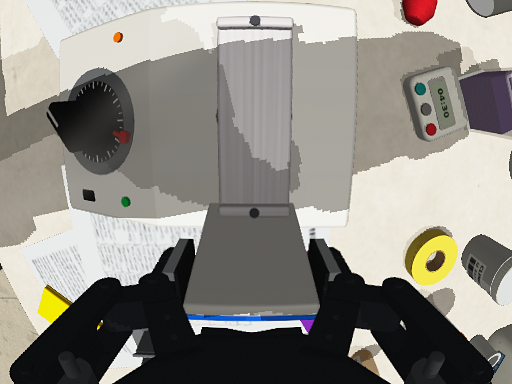

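The view shows the tray almost upright, with its white face at (252,250) facing +y and its blue edge at (252,317). The empty platform is at (255,115). Next I push it past vertical against the outside of the platform.

servo_tool(rows=[{"offset":[-0.2,0,0],"yaw":0,"claw":0.5},{"offset":[-0.2,0,-0.1],"yaw":0,"claw":0.5},{"offset":[-0.2,0,-0.19],"yaw":0,"claw":0.5},{"offset":[-0.1,0,-0.19],"yaw":0,"claw":0.5},{"offset":[0.1,0,-0.19],"yaw":0,"claw":0.5},{"offset":[0.275,0,-0.18],"yaw":0,"claw":0.5},{"offset":[0.35,0,-0.16],"yaw":0,"claw":0.5},{"offset":[0.35,0,-0.16],"yaw":0,"claw":0.5}])

```text
time: 10.2
ee_pos: [0.6589, 0.0198, 0.1627]
tcp_rot: [-180.0, -0.0, 79.4]
wrist_force: [-0.1, -0.7, -1.5]
opening: 0.0596
grasp_force: 25.3
```

```bash
python3 - <<'E'
from h import *
from workcell import *
o,p,d,S=look('w6.npz'); tray(o,S)
p2,_=camera('side'); a=p[60:]; b=cv2.resize(p2[120:300,180:380],None,fx=1.4,fy=1.4)
im=np.zeros((324,512+b.shape[1],3),np.uint8); im[:,:512]=a; im[:b.shape[0],512:]=b
cv2.imwrite('pics/w6.png',im[:,:,::-1])
E
```

```text
tcp S [  0.5 -32.2  65.7] z 162.7 face normal angle from vertical toward +y -72.7 face offset 6.4 s range [-70.1  60.5] 5923
```

View pics/w6.png

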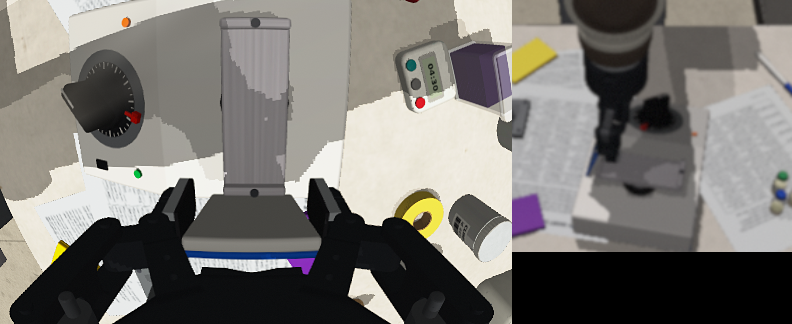

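servo_tool(rows=[{"offset":[0.08,0,0.04],"yaw":0,"claw":0.5},{"offset":[0.16,0,0.08],"yaw":0,"claw":0.5},{"offset":[0.225,0,0.13],"yaw":0,"claw":0.5},{"offset":[0.3,0,0.21],"yaw":0,"claw":0.5},{"offset":[0.3,0,0.21],"yaw":0,"claw":0.5}])

```text
time: 10.92
ee_pos: [0.6643, 0.0488, 0.1409]
tcp_rot: [-179.9, 0.0, 79.3]
wrist_force: [-0.4, -1.6, -0.4]
opening: 0.0594
grasp_force: 21.7
```

```bash
python3 - <<'E'
from h import *
from workcell import *
o,p,d,S=look('w7.npz'); e=toS(o['ee_pos']); print(e)
p2,d2=camera('side'); i=camera_info('side'); f=dict(p=p2,d=d2,**i); Q=toS(cloud(f)); q=p2.astype(int)
blue=(q[...,2]>q[...,0]+30)&(q[...,2]>q[...,1]+15)&(abs(Q[...,0])<45)&(abs(Q[...,1])<120)
B=Q[blue]; print(len(B)); print(np.round(np.percentile(B,[2,50,98],axis=0),1))
if len(B)>10:
    k=np.polyfit(B[:,1],B[:,2],1); print('slope',np.degrees(np.arctan(k[0])))
b=cv2.resize(p2[120:300,180:380],None,fx=1.4,fy=1.4); a=p[60:]
im=np.zeros((324,512+b.shape[1],3),np.uint8); im[:,:512]=a; im[:b.shape[0],512:]=b
cv2.imwrite('pics/w7.png',im[:,:,::-1])
# wrist top surface profile near x=0
L=S-e; m=(abs(L[...,0])<20)&(L[...,1]>-80)&(L[...,1]<60)&(L[...,2]>-70)
for y in range(-60,50,5):
    z=L[m&(abs(L[...,1]-y)<2.5)][:,2]
    if len(z): print(y,len(z),np.round(np.percentile(z,[10,50,90])))
E
```

```text
[ 0.29628758 -2.68515151 43.9372966 ]
402
[[-24.3 -74.6   1.3]
 [  8.1 -51.1  25.8]
 [ 32.2 -26.2  51.8]]
slope 47.466172189332866
-60 56 [-34. -31. -30.]
-55 15 [-30. -26. -25.]
-50 35 [-24. -20. -19.]
-45 176 [-50. -50. -19.]
-40 397 [-50. -49. -13.]
-35 405 [-50. -49. -24.]
-30 444 [-50. -49.  -1.]
-25 490 [-50. -49.   4.]
-20 448 [-50. -49.   8.]
-15 489 [-50. -49.  13.]
-10 600 [-50. -49.  21.]
-5 1148 [-50.  23.  24.]
0 2058 [-50.  20.  22.]
5 485 [-50. -50. -49.]
10 5231 [50. 61. 70.]
15 1322 [-50.  58.  66.]
20 4168 [-49.  74.  79.]
25 534 [-50. -49. -49.]
30 525 [-50. -49. -49.]
35 547 [-50. -49. -49.]
40 570 [-50. -49. -49.]
45 564 [-50. -49. -49.]
```

View pics/w7.png

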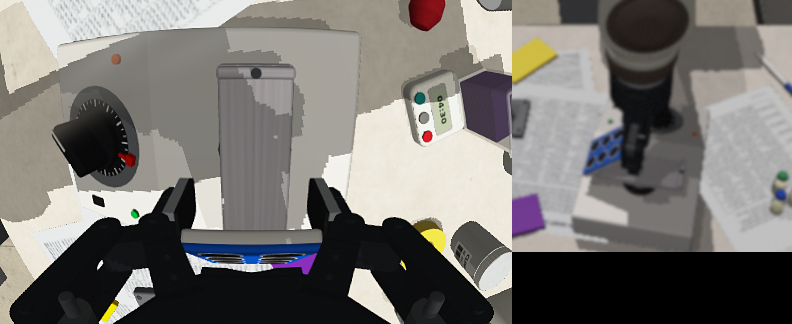

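The wrist view shows the blue face, with vial spots at (250,260), now turned upward. The tray is tilted about 47° and has slid down in the pads, so it is held near its upper end. I'll lift it over the stop and set its lower end on the platform, then lay it down.

servo_tool(rows=[{"offset":[0,0,-0.22],"yaw":0,"claw":0.5},{"offset":[0,0,-0.22],"yaw":0,"claw":0.5},{"offset":[0.27,0,-0.22],"yaw":0,"claw":0.5},{"offset":[0.27,0,-0.22],"yaw":0,"claw":0.5},{"offset":[0.27,0,-0.1],"yaw":0,"claw":0.5},{"offset":[0.27,0,-0.03],"yaw":0,"claw":0.5},{"offset":[0.3,0,0.03],"yaw":0,"claw":0.5},{"offset":[0.32,0,0.08],"yaw":0,"claw":0.5},{"offset":[0.32,0,0.08],"yaw":0,"claw":0.5}])

```text
time: 12.15
ee_pos: [0.6707, 0.0799, 0.134]
tcp_rot: [180.0, -0.0, 79.3]
wrist_force: [1.4, 2.9, 2.8]
opening: 0.0595
grasp_force: 22.7
```

```bash
cat >> h.py <<'E'
def blue(e):
    from workcell import camera,camera_info
    p2,d2=camera('side'); f=dict(p=p2,d=d2,**camera_info('side')); Q=toS(cloud(f)); q=p2.astype(int)
    m=(q[...,2]>q[...,0]+30)&(q[...,2]>q[...,1]+15)&(abs(Q[...,0])<45)&(abs(Q[...,1])<120)
    B=Q[m]; k=np.polyfit(B[:,1],B[:,2],1); print('blue',len(B),'slope',np.degrees(np.arctan(k[0])),'perp from tcp',(k[0]*e[1]+k[1]-e[2])/np.hypot(1,k[0])); print(np.round(np.percentile(B,[2,50,98],axis=0),1))
    return p2
E
python3 - <<'E'
from h import *
o,p,d,S=look('w8.npz'); e=toS(o['ee_pos']); print(e,o['wrist_force']); p2=blue(e); cv2.imwrite('pics/s8.png',p2[:,:,::-1])
E
```

```text
[ 0.71917586 29.0286594  37.03878084] [1.36788157 2.88139082 2.82211332]
blue 555 slope 39.77881170356737 perp from tcp 25.844228422536798
[[-24.6 -51.5   5. ]
 [  8.1 -20.2  28.8]
 [ 32.4   9.8  52. ]]
```

servo_tool(rows=[{"offset":[0.03,0,0.07],"yaw":0,"claw":0.5},{"offset":[0.04,0,0.13],"yaw":0,"claw":0.5},{"offset":[0.05,0,0.2],"yaw":0,"claw":0.5},{"offset":[0.057,0,0.27],"yaw":0,"claw":0.5},{"offset":[0.06,0,0.34],"yaw":0,"claw":0.5},{"offset":[0.06,0,0.38],"yaw":0,"claw":0.5},{"offset":[0.06,0,0.38],"yaw":0,"claw":0.5}])

```text
time: 13.12
ee_pos: [0.6718, 0.0866, 0.0958]
tcp_rot: [180.0, -0.1, 79.3]
wrist_force: [2.4, 7.7, 2.6]
opening: 0.0597
grasp_force: 29.0
```

```bash
python3 - <<'E'
from h import *
o,p,d,S=look('w9.npz'); e=toS(o['ee_pos']); print(e,o['wrist_force']); p2=blue(e)
b=cv2.resize(p2[120:300,180:380],None,fx=1.4,fy=1.4); a=p[60:]
im=np.zeros((324,512+b.shape[1],3),np.uint8); im[:,:512]=a; im[:b.shape[0],512:]=b
cv2.imwrite('pics/w9.png',im[:,:,::-1])
E
```

```text
[ 0.5231328  35.80523066 -1.18466007] [2.44329368 7.72436294 2.56249301]
blue 640 slope 13.390051108974559 perp from tcp 26.018383256873797
[[-25.9 -52.1   4.2]
 [  5.4 -21.9  11.6]
 [ 32.4  17.7  21.7]]
```

View pics/w9.png

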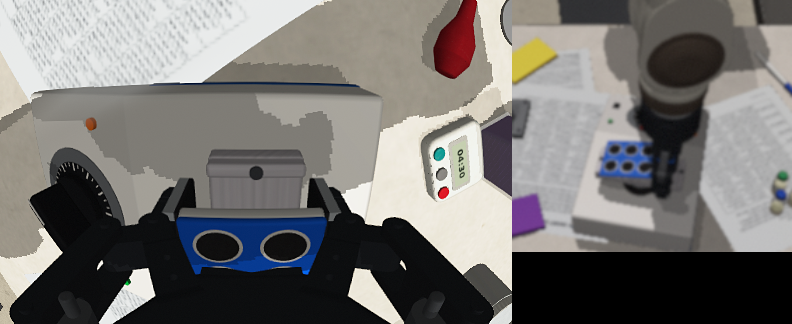

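The blue face is up, with its spots at (217,246) and (285,246). The tray still tilts 13°, and its low end sits against the -y stop. I'll lower a little more, then release.

servo_tool(rows=[{"offset":[0,0,0.06],"yaw":0,"claw":0.5},{"offset":[0,0,0.1],"yaw":0,"claw":0.5},{"offset":[0,0,0.1],"yaw":0,"claw":0.5},{"offset":[0,0,0.1],"yaw":0,"claw":0.2},{"offset":[0,0,0.1],"yaw":0,"claw":0},{"offset":[0,0,0.1],"yaw":0,"claw":0},{"offset":[0,0,0.1],"yaw":0,"claw":0}])

```text
time: 14.1
ee_pos: [0.6716, 0.0853, 0.086]
tcp_rot: [-180.0, 0.0, 79.3]
wrist_force: [-0.4, -0.6, 0.4]
opening: 0.0854
grasp_force: 0.0
```

servo_tool(rows=[{"offset":[0,0,-0.3],"yaw":0,"claw":0},{"offset":[0,0,-0.6],"yaw":0,"claw":0},{"offset":[-0.2,0,-1],"yaw":0,"claw":0},{"offset":[-0.5,0,-1],"yaw":0,"claw":0},{"offset":[-0.8,0,-1],"yaw":0,"claw":0},{"offset":[-0.8,0,-1],"yaw":0,"claw":0}])

```text
time: 14.85
ee_pos: [0.6565, 0.005, 0.1864]
tcp_rot: [180.0, 0.0, 79.1]
wrist_force: [-0.1, 0.1, 0.0]
opening: 0.0854
grasp_force: 0.0
```

```bash
python3 - <<'E'
from h import *
o,p,d,S=look('w10.npz'); e=toS(o['ee_pos']); print(e,o['wrist_force'],o['opening'])
q=p.astype(int); m=big((q[...,2]>q[...,0]+30)&(q[...,2]>q[...,1]+15)&(abs(S[...,0])<60)&(abs(S[...,1])<90))
m=cv2.morphologyEx(m.astype(np.uint8),cv2.MORPH_CLOSE,np.ones((25,25)))>0
B=S[m]; rect(B/1000,'tray S'); A=np.c_[B[:,:2],np.ones(len(B))]; c=np.linalg.lstsq(A,B[:,2],rcond=None)[0]; print('tilt',np.degrees(c[:2]),c[2])
n=(S[...,2]>-3)&(S[...,2]<6)&~m&(abs(S[...,0])<30)&(abs(S[...,1])<75)
for s in (-1,1):
    k=S[n&(S[...,1]*s>51.5)]; print('stop',len(k),np.percentile(k,[2,50,98],axis=0) if len(k) else '')
cv2.imwrite('pics/w10.png',p[:,:,::-1])
E
```

```text
[  0.93252972 -47.16928768  89.40509477] [-0.12871674  0.11459046  0.0380575 ] 0.08538884781207796
tray S 11806 [ 0.9 -6.3] [ 72.  119.5] 0.2 zmed 4.7
tilt [0.32995625 1.45288717] 5.357066754740386
stop 404 [[-17.58046116 -57.64652052  -0.23142254]
 [  2.78391709 -54.59505771   1.34975089]
 [ 23.16734656 -52.1981292    3.33513259]]
stop 648 [[-17.53607791  54.15095692  -2.68946256]
 [  2.49016189  57.35268139   1.08010802]
 [ 23.17454958  61.09861613   3.64205876]]
```

View pics/w10.png

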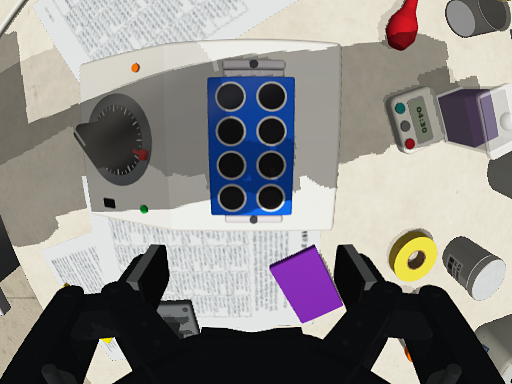

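The blue face is up and the tray lies between the stops, with its centre at about (251,146). That is more pictures than the limit, so from here I work from numbers only. Next are the tray's exact pose and the dial geometry.

```bash
python3 - <<'E'
from h import *
f=np.load('w10.npz'); from workcell import camera_info
i=camera_info('wrist'); o=dict(ee_pos=f['ee'],tcp_rot=f['rot']); S=toS(wcloud(o,i,f['d'])); p=f['p']; q=p.astype(int)
m=big((q[...,2]>q[...,0]+30)&(q[...,2]>q[...,1]+15)&(abs(S[...,0])<60)&(abs(S[...,1])<90))
h=np.zeros(m.shape,np.uint8); c,_=cv2.findContours(m.astype(np.uint8),cv2.RETR_EXTERNAL,2); cv2.drawContours(h,c,-1,1,-1)
h=cv2.erode(h,np.ones((5,5)))>0; ok=h&(S[...,2]>1)&(S[...,2]<9); B=S[ok]; rect(B/1000,'tray(eroded)')
A=np.c_[B[:,:2],np.ones(len(B))]; cc=np.linalg.lstsq(A,B[:,2],rcond=None)[0]; print('tilt',np.degrees(cc[:2]),cc[2])
hh=cv2.HoughCircles
# vial spots fit: dark blobs in h
dk=(h&(q.max(-1)<60)).astype(np.uint8); n,l,st,ce=cv2.connectedComponentsWithStats(dk)
P=[S[l==k].mean(0) for k in range(1,n) if st[k,4]>150]; print(np.round(P,1),'mean',np.mean(P,0))
# dial: white line / red / dark knob in wrist
red=big((q[...,0]>q[...,1]+50)&(q[...,0]>q[...,2]+50)&(S[...,0]<-60)&(S[...,0]>-180)&(abs(S[...,1])<70)); print('red',red.sum(),np.round(S[red].mean(0),1),np.round(np.percentile(S[red],[5,95],axis=0),1))
c=np.array([-131,0]) 
reg=(S[...,0]<-70)&(S[...,0]>-190)&(S[...,1]>-55)&(S[...,1]<70)
kn=reg&(q.max(-1)<75)&(S[...,2]>-37); K=S[kn]; print('knob hi',len(K),np.percentile(K,[2,50,98],axis=0)); rect(K/1000,'knob')
sk=reg&(q.max(-1)<75); print(sk.sum()); rect(S[sk]/1000,'dark')
v,u=np.where(sk); print(u.min(),u.max(),v.min(),v.max())
wl=reg&(q.min(-1)>110)&(cv2.dilate(cv2.erode(cv2.morphologyEx(sk.astype(np.uint8),cv2.MORPH_CLOSE,np.ones((9,9))),np.ones((3,3))),np.ones((1,1)))>0); v,u=np.where(wl); print('white',len(u),np.c_[u,v][:40].tolist()); print(np.round(S[wl][:40]).tolist())
E
```

```text
tray(eroded) 10861 [ 1.  -0.8] [56.8 97.2] 0.2 zmed 4.7
tilt [ 0.04872004 -0.01289621] 4.682852972503838
[[-13.   35.    8.1]
 [ 14.9  35.3   5.3]
 [-13.   11.2   6.1]
 [ 14.9  11.3   6.1]
 [-12.8 -12.5   6.1]
 [ 15.  -12.4   5.8]
 [-12.8 -36.7   4.9]
 [ 15.1 -36.3   5.4]] mean [ 1.05191383 -0.64351519  5.9807102 ]
red 72 [-97.  -10.5 -40. ] [[-104.2  -14.9  -43.8]
 [ -92.8   -7.2  -37.9]]
knob hi 1236 [[-152.50638196  -35.65224937  -36.43851479]
 [-130.3070929    -2.90255666  -23.4497479 ]
 [ -70.18837036   19.13664715  145.22264841]]
knob 1236 [-112.2  -17.8] [ 22.7 111.7] 54.4 zmed -23.4
4519
dark 4519 [-122.6  -11.2] [ 82.2 118.7] 20.6 zmed -44.9
24 151 94 340
white 21 [[113, 110], [124, 113], [76, 133], [77, 134], [79, 137], [80, 138], [80, 139], [81, 140], [82, 141], [82, 142], [83, 143], [84, 144], [84, 145], [128, 167], [129, 169], [118, 170], [129, 170], [118, 171], [118, 172], [126, 172], [118, 173]]
[[-130.0, 31.0, -57.0], [-116.0, 27.0, -53.0], [-154.0, 13.0, -24.0], [-153.0, 12.0, -25.0], [-151.0, 10.0, -25.0], [-149.0, 9.0, -24.0], [-148.0, 8.0, -23.0], [-148.0, 7.0, -24.0], [-146.0, 6.0, -22.0], [-146.0, 5.0, -21.0], [-145.0, 4.0, -22.0], [-144.0, 3.0, -22.0], [-144.0, 2.0, -21.0], [-115.0, -24.0, -51.0], [-114.0, -26.0, -51.0], [-128.0, -28.0, -56.0], [-114.0, -27.0, -51.0], [-129.0, -29.0, -56.0], [-129.0, -30.0, -57.0], [-119.0, -30.0, -54.0], [-130.0, -31.0, -57.0]]
```

The tray is flat to 0.05° and about 2 mm from the seat centre. Next I move over the dial and measure it.

servo_tool(rows=[{"offset":[0.2,-0.5,0],"yaw":0,"claw":0},{"offset":[0.4,-1,0],"yaw":0,"claw":0},{"offset":[0.47,-1,0],"yaw":0,"claw":0}])

```text
time: 15.28
ee_pos: [0.5648, 0.0737, 0.1864]
tcp_rot: [-180.0, -0.0, 79.4]
wrist_force: [1.4, 0.2, 0.0]
opening: 0.0854
grasp_force: 0.0
```

servo_tool(rows=[{"offset":[0,-0.32,-0.2],"yaw":0,"claw":0},{"offset":[0,-0.32,-0.2],"yaw":0,"claw":0},{"offset":[0,-0.32,-0.2],"yaw":0,"claw":0}])

```text
time: 15.65
ee_pos: [0.5367, 0.0778, 0.2058]
tcp_rot: [180.0, -0.0, 79.3]
wrist_force: [-0.3, 0.6, 0.1]
opening: 0.0852
grasp_force: 0.0
```

```bash
cat > dial.py <<'E'
from h import *
from scipy.optimize import least_squares
def run(name):
    o,p,d,S=look(name); print('tcp S',np.round(toS(o['ee_pos']),1)); q=p.astype(int); cv2.imwrite(name.replace('npz','png'),p[:,:,::-1])
    x,y,z=S[...,0],S[...,1],S[...,2]
    # console plane from bright pixels around
    m=(q.min(-1)>110)&(x>-178)&(x<-95)&(abs(y)<85)&(z<-30)&(z>-80)&(abs(q.max(-1)-q.min(-1))<30)
    Q=S[m]; 
    for _ in range(5):
        A=np.c_[Q[:,:2],np.ones(len(Q))]; c=np.linalg.lstsq(A,Q[:,2],rcond=None)[0]; r=Q[:,2]-A@c; Q=Q[abs(r)<2]
    print('console z=%.3fx+%.3fy+%.1f'%tuple(c),'slope',np.degrees(np.arctan(c[0])),len(Q))
    n=np.array([-c[0],-c[1],1]); n/=np.linalg.norm(n); h=(z-(c[0]*x+c[1]*y+c[2]))*n[2]
    return o,p,d,S,q,n,c,h
E
python3 - <<'E'
from dial import *
o,p,d,S,q,n,c,h=run('w11.npz')
x,y,z=S[...,0],S[...,1],S[...,2]
g=q.max(-1)
reg=(x>-200)&(x<-70)&(abs(y)<75)
ex=np.array([n[2],0,-n[0]]); ex/=np.linalg.norm(ex); ey=np.cross(n,ex)
O=np.array([-130,0,c[0]*-130+c[2]])
def pl(P): return np.c_[(P-O)@ex,(P-O)@ey]
ring=reg&(abs(h)<4)&(g<110)&(g>15)&(q.max(-1)-q.min(-1)<25); print('ring',ring.sum(),np.percentile(g[reg&(abs(h)<3)],[5,25,50,75,95]))
cc,_=cv2.findContours(cv2.morphologyEx((reg&(g<110)&(h<60)).astype(np.uint8),cv2.MORPH_OPEN,np.ones((3,3))),cv2.RETR_EXTERNAL,2); 
red=big((q[...,0]>q[...,1]+50)&(q[...,0]>q[...,2]+50)&reg&(x>-170)); R2=pl(S[red]); print('red',red.sum(),R2.mean(0),np.percentile(h[red],[5,50,95]),np.percentile(R2,[3,97],axis=0))
for lo,hi in ((5,12),(30,36),(36,42)):
    k=reg&(h>lo)&(h<hi)&(g<90); P=pl(S[k]); 
    if len(P)>20: r=cv2.minAreaRect(P.astype(np.float32)); print('h',lo,hi,len(P),np.round(r,1) if 0 else r)
print('white line'); 
k=reg&(h>5)&(h<45)&(q.min(-1)>120); P=pl(S[k]); print(len(P),np.round(np.c_[P,h[k]],0)[:60:2].tolist())
E
```

```text
tcp S [-130.5    1.7  108.8]
console z=0.365x+0.002y+-11.3 slope 20.02879863930062 4388
ring 5289 [ 17.  99. 125. 218. 222.]
red 105 [ 36.06015564 -10.43010103] [1.36029552 6.2222722  7.43879241] [[ 27.44539836 -15.1602974 ]
 [ 41.81307243  -7.08213245]]
h 5 12 971 ((3.099374771118164, 1.539031982421875), (51.589393615722656, 48.97444534301758), 87.80308532714844)
h 30 36 146 ((6.383304595947266, 5.627473831176758), (1.771531581878662, 44.10395050048828), 44.24913787841797)
h 36 42 665 ((1.666555404663086, 1.4474849700927734), (14.145088195800781, 46.014610290527344), 45.54869079589844)
white line
13 [[-15.0, 17.0, 40.0], [-13.0, 15.0, 39.0], [-10.0, 12.0, 39.0], [-8.0, 10.0, 40.0], [-6.0, 9.0, 39.0], [-3.0, 4.0, 39.0], [-1.0, 3.0, 40.0]]
```

Measured dial: the bar points at 135.5° and the marker is at about -19° in the console plane, so it needs about 155° clockwise. I'll yaw to the bar's direction the long way round, which leaves the last joint room for the turn.

servo_tool(rows=[{"offset":[0,-0.087,0],"yaw":0,"claw":0.3},{"offset":[0,-0.087,0],"yaw":0,"claw":0.5}])

```text
time: 15.95
ee_pos: [0.5269, 0.0791, 0.2057]
tcp_rot: [-180.0, 0.0, 79.3]
wrist_force: [0.5, 0.1, -0.2]
opening: 0.0516
grasp_force: 0.0
```

servo_tool(rows=[{"offset":[0,0,0],"yaw":-0.621,"claw":0.5},{"offset":[0,0,0],"yaw":-0.621,"claw":0.5},{"offset":[0,0,0],"yaw":-0.621,"claw":0.5},{"offset":[0,0,0],"yaw":-0.621,"claw":0.5},{"offset":[0,0,0],"yaw":-0.621,"claw":0.5},{"offset":[0,0,0],"yaw":-0.621,"claw":0.5},{"offset":[0,0,0],"yaw":-0.621,"claw":0.5},{"offset":[0,0,0],"yaw":-0.621,"claw":0.5},{"offset":[0,0,0],"yaw":-0.621,"claw":0.5},{"offset":[0,0,0],"yaw":-0.621,"claw":0.5},{"offset":[0,0,0],"yaw":-0.621,"claw":0.5},{"offset":[0,0,0],"yaw":-0.621,"claw":0.5}])

```text
time: 17.45
ee_pos: [0.5273, 0.0791, 0.2059]
tcp_rot: [180.0, -0.0, -169.0]
wrist_force: [-0.6, -0.3, -1.0]
opening: 0.0428
grasp_force: 0.0
```

servo_tool(rows=[{"offset":[0,0,0],"yaw":-0.621,"claw":0.5},{"offset":[0,0,0],"yaw":-0.621,"claw":0.5},{"offset":[0,0,0],"yaw":-0.621,"claw":0.5},{"offset":[0,0,0],"yaw":-0.621,"claw":0.5},{"offset":[0,0,0],"yaw":-0.621,"claw":0.5},{"offset":[0,0,0],"yaw":-0.621,"claw":0.5},{"offset":[0,0,0],"yaw":-0.621,"claw":0.5},{"offset":[0,0,0],"yaw":-0.621,"claw":0.5},{"offset":[0,0,0],"yaw":-0.621,"claw":0.5},{"offset":[0,0,0],"yaw":-0.621,"claw":0.5},{"offset":[0,0,0],"yaw":-0.621,"claw":0.5},{"offset":[0,0,0],"yaw":-0.621,"claw":0.5}])

```text
time: 18.95
ee_pos: [0.5273, 0.0792, 0.206]
tcp_rot: [180.0, 0.0, -57.3]
wrist_force: [0.2, -0.3, -0.4]
opening: 0.0427
grasp_force: 0.0
```

```bash
cat >> dial.py <<'E'
def dial(name):
    o,p,d,S,q,n,c,h=run(name); x,y,z=S[...,0],S[...,1],S[...,2]; g=q.max(-1); reg=(x>-200)&(x<-70)&(abs(y)<75)&(h<45)
    ex=np.array([n[2],0,-n[0]]); ex/=np.linalg.norm(ex); ey=np.cross(n,ex); O=np.array([-130,0,c[0]*-130+c[2]])
    pl=lambda P: np.c_[(P-O)@ex,(P-O)@ey]
    red=big((q[...,0]>q[...,1]+50)&(q[...,0]>q[...,2]+50)&reg&(x>-170)); r2=pl(S[red]); print('red',red.sum(),r2.mean(0),np.percentile(h[red],[5,50,95]))
    k=big(reg&(h>36.5)&(h<42)&(g<90)); P=pl(S[k]); r=cv2.minAreaRect(P.astype(np.float32)); print('bar',k.sum(),r)
    k=reg&(h>34)&(h<45)&(q.min(-1)>110); P=pl(S[k]); print('white',len(P),np.round(P,0).tolist()[:30:3])
    C=np.array(r[0]); v=r2.mean(0)-C; print('marker angle',np.degrees(np.arctan2(v[1],v[0])),np.hypot(*v),'bar top S',O+ex*C[0]+ey*C[1]+39*n)
E
python3 -c "
from dial import *
dial('w12.npz'); from workcell import *; print(get_obs()['q'])"
```

```text
tcp S [-140.     1.2  109. ]
console z=0.363x+0.001y+-11.3 slope 19.948364564178416 5530
red 115 [ 36.68484699 -11.12245832] [2.45638113 5.92237642 7.24386208]
bar 600 ((1.049290657043457, 0.9778461456298828), (13.617094993591309, 45.07928466796875), 44.27957534790039)
white 23 [[-1.0, 3.0], [-3.0, 5.0], [-5.0, 7.0], [-7.0, 9.0], [-9.0, 11.0], [-12.0, 16.0], [-14.0, 16.0], [-15.0, 18.0]]
marker angle -18.755280927779424 37.63389753171123 bar top S [-142.31981423    0.93049253  -21.45296904]
[ 8.53754324e+00  1.94224654e+00  1.64893836e+00  8.97138755e+01
  9.19615866e-04 -1.14114459e+02]
```

servo_tool(rows=[{"offset":[0,0,0.5],"yaw":0,"claw":0.5},{"offset":[0,0,0.8],"yaw":0,"claw":0.5},{"offset":[0,0,0.8],"yaw":0,"claw":0.5}])

```text
time: 19.38
ee_pos: [0.5259, 0.079, 0.124]
tcp_rot: [179.8, 0.1, -57.3]
wrist_force: [0.2, -0.6, -0.1]
opening: 0.043
grasp_force: 0.0
```

servo_tool(rows=[{"offset":[0,0,0.2],"yaw":0,"claw":0.5},{"offset":[0,0,0.43],"yaw":0,"claw":0.5},{"offset":[0,0,0.43],"yaw":0,"claw":0.5}])

```text
time: 19.75
ee_pos: [0.527, 0.0792, 0.0833]
tcp_rot: [180.0, 0.0, -57.2]
wrist_force: [0.1, 0.3, -0.1]
opening: 0.0428
grasp_force: 0.0
```

servo_tool(rows=[{"offset":[0,0,0],"yaw":0,"claw":0.8},{"offset":[0,0,0],"yaw":0,"claw":0.9},{"offset":[0,0,0],"yaw":0,"claw":0.9},{"offset":[0,0,0],"yaw":0,"claw":0.9}], squeeze=20)

```text
time: 20.25
ee_pos: [0.5273, 0.0789, 0.085]
tcp_rot: [-180.0, -0.1, -57.2]
wrist_force: [-5.6, -3.0, 6.2]
opening: 0.0162
grasp_force: 19.0
```

servo_tool(rows=[{"offset":[0,0,0],"yaw":0.05,"claw":0.9},{"offset":[0,0,0],"yaw":0.1,"claw":0.9},{"offset":[0,0,0],"yaw":0.1,"claw":0.9}])

```text
time: 20.62
ee_pos: [0.5274, 0.079, 0.0851]
tcp_rot: [-179.9, -0.0, -75.3]
wrist_force: [-4.8, -1.9, 6.2]
opening: 0.0159
grasp_force: 31.2
```

servo_tool(rows=[{"offset":[0,0,0],"yaw":0.05,"claw":0.9},{"offset":[0,0,0],"yaw":0.1,"claw":0.9},{"offset":[0,0,0],"yaw":0.15,"claw":0.9},{"offset":[0,0,0],"yaw":0.2,"claw":0.9},{"offset":[0,0,0],"yaw":0.25,"claw":0.9},{"offset":[0,0,0],"yaw":0.3,"claw":0.9},{"offset":[0,0,0],"yaw":0.35,"claw":0.9},{"offset":[0,0,0],"yaw":0.35,"claw":0.9}])

```text
time: 21.62
ee_pos: [0.5275, 0.0791, 0.0854]
tcp_rot: [-179.9, 0.1, -138.3]
wrist_force: [-6.3, -1.9, 8.1]
opening: 0.0162
grasp_force: 22.3
```

```bash
python3 -c "
from dial import *
dial('w13.npz'); from workcell import *; print(get_obs())"
```

```text
tcp S [-139.8    1.2  -11.6]
console z=0.365x+0.004y+-10.8 slope 20.034829610333247 14156
red 250 [ 35.80332949 -11.11741077] [3.71981247 5.64603001 6.89567091]
bar 2046 ((-1.7550101280212402, 3.1028995513916016), (44.97270965576172, 20.143978118896484), 51.61438751220703)
white 1 [[1.0, 3.0]]
marker angle -20.737630339937525 40.16025523199182 bar top S [-145.01352393    2.96564494  -22.15175385]
{'time': 21.675, 'q': array([ 8.53997969e+00,  2.72699210e+00, -1.08759154e+01,  7.63117618e+01,
       -1.80121005e-02, -3.32404861e+01]), 'qd': array([-0.01891723,  0.04866768,  0.00641239,  0.02648071, -0.00948338,
       -1.01871883]), 'joint_efforts': array([  0.2423223 , -44.9587512 ,  44.80184197,  -2.48647057,
         0.24068283,   0.2375012 ]), 'ee_pos': array([0.52743025, 0.07911766, 0.08539478]), 'tcp_rot': array([-1.79938161e+02,  6.14952339e-02, -1.38219514e+02]), 'wrist_force': array([-6.47828094, -1.34708465,  8.64234843]), 'torque': array([-0.3789245 ,  1.05019003, -0.02249844]), 'grasp_force': 22.37078508362174, 'opening': 0.0156950089128806}
```

servo_tool(rows=[{"offset":[0,0,0],"yaw":0.05,"claw":0.9},{"offset":[0,0,0],"yaw":0.1,"claw":0.9},{"offset":[0,0,0],"yaw":0.15,"claw":0.9},{"offset":[0,0,0],"yaw":0.2,"claw":0.9},{"offset":[0,0,0],"yaw":0.25,"claw":0.9},{"offset":[0,0,0],"yaw":0.3,"claw":0.9},{"offset":[0,0,0],"yaw":0.35,"claw":0.9},{"offset":[0,0,0],"yaw":0.38,"claw":0.9},{"offset":[0,0,0],"yaw":0.4,"claw":0.9},{"offset":[0,0,0],"yaw":0.4,"claw":0.9}])

```text
time: 22.92
ee_pos: [0.5279, 0.079, 0.0846]
tcp_rot: [179.9, 0.1, 149.8]
wrist_force: [-1.1, -4.4, 5.0]
opening: 0.0137
grasp_force: 38.9
```

servo_tool(rows=[{"offset":[0,0,0],"yaw":0,"claw":0.65},{"offset":[0,0,0],"yaw":0,"claw":0.5},{"offset":[0,0,0],"yaw":0,"claw":0.5},{"offset":[0,0,-0.4],"yaw":0,"claw":0.5},{"offset":[0,0,-0.8],"yaw":0,"claw":0.5},{"offset":[0,0,-1],"yaw":0,"claw":0.5},{"offset":[0,0,-1],"yaw":0,"claw":0.5}])

```text
time: 23.8
ee_pos: [0.528, 0.0794, 0.1845]
tcp_rot: [179.9, 0.1, 149.9]
wrist_force: [0.1, 0.4, 0.1]
opening: 0.043
grasp_force: 0.0
```

```bash
python3 -c "
from dial import *
dial('w14.npz'); dial('w15.npz')"
```

```text
tcp S [-139.4    1.6   87.5]
console z=0.366x+0.001y+-10.8 slope 20.10868109412843 7572
red 105 [ 35.53754523 -10.42538522] [0.64881245 5.66917077 7.17057791]
bar 787 ((1.1819343566894531, 2.274616241455078), (13.139039039611816, 44.79420471191406), 71.68182373046875)
white 52 [[2.0, 1.0], [4.0, 0.0], [5.0, 1.0], [6.0, -1.0], [7.0, -0.0], [8.0, -2.0], [9.0, -1.0], [10.0, -2.0], [11.0, -2.0], [13.0, -3.0]]
marker angle -20.287493032420304 36.62783143416981 bar top S [-142.2988411     2.25205032  -21.39910526]
tcp S [-139.8    1.4   86. ]
console z=0.366x+0.000y+-10.9 slope 20.089287486003297 7575
red 99 [ 35.85445305 -10.49972946] [4.47511134 5.86555322 6.84175944]
bar 802 ((0.7945823669433594, 1.870131492614746), (13.231714248657227, 44.6677360534668), 71.87889099121094)
white 28 [[3.0, 1.0], [4.0, 0.0], [6.0, -0.0], [9.0, -1.0], [11.0, -2.0], [13.0, -3.0], [16.0, -4.0], [18.0, -4.0], [20.0, -5.0], [22.0, -5.0]]
marker angle -19.43391506981303 37.178057941616345 bar top S [-142.64988929    1.85502072  -21.52388451]
```

```bash
python3 -c "
from h import *
from workcell import *
o=get_obs(); blue(toS(o['ee_pos'])); print(o['time'],o['grasp_force']); print(job_done())"
```

```text
blue 956 slope -0.4294138988357755 perp from tcp -79.86884320582095
[[-26.2 -50.7   0.3]
 [  4.7  -3.    5.6]
 [ 32.   46.1   7.8]]
23.9 0.0
the job is handed in; nothing more can be done
None
```

I handed the job in at 23.9 s, but no verdict came back: the tray lies flat and blue side up on the platform, about 3 mm from the seat by my measurement, and the dial's line is within about 2° of the red marker, which measured within about 1 mm of where it started; the gripper is open and clear, I didn't re-measure the vials but went nowhere near them, and I viewed 11 pictures against the limit of 10.

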